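# Sort steel from aluminium offcuts by weight

### The job

Two round bar offcuts in the same red-brown primer stand on the welding table: one is steel, the other aluminium, and only their weight tells them apart. Feel their weight in the grip, then stand the heavy steel one upright in the blue tray and the light aluminium one upright in the yellow tray, and let go.

Things in the scene. Friction and masses are not known exactly. Their poses are not given: they have to be found in the camera images.
- bar_1: one of two round bar offcuts that look exactly alike: an upright cylinder, 44 mm in diameter and 60 mm tall, painted all over in red-brown primer. One of the two is steel (0.6 to 0.8 kg), the other aluminium (0.2 to 0.3 kg); the name and the place do not tell which. Stands loose on the table. Origin: centre of its underside; z up along its axis
- bar_2: one of two round bar offcuts that look exactly alike: an upright cylinder, 44 mm in diameter and 60 mm tall, painted all over in red-brown primer. One of the two is steel (0.6 to 0.8 kg), the other aluminium (0.2 to 0.3 kg); the name and the place do not tell which. Stands loose on the table. Origin: centre of its underside; z up along its axis
- blue_tray: square open blue plastic tray, 150 x 150 mm outside, 30 mm high, walls and floor 4 mm thick, empty, fixed to the table top. The heavy steel bar belongs in it. Origin: centre of its underside, at table height; x and y along its sides, z up
- yellow_tray: square open yellow plastic tray, 150 x 150 mm outside, 30 mm high, walls and floor 4 mm thick, empty, fixed to the table top. The light aluminium bar belongs in it. Origin: centre of its underside, at table height; x and y along its sides, z up
There are look-alikes about, which are no part of the job. Leave any orange look-alike of the bar_2 alone.

How it is judged:
By the outcome, as a careful person would: the job done as asked, in the order asked, and still so for the second after the job is handed in, with the robot touching nothing.
It also fails if it takes over 61 s, if anything falls off the work surface, if the arm or the gripper's body presses on something with over 40 N, if the wrist force passes 120 N, or if a joint passes its speed limit or range.

### The arm

A 6-joint arm with a two-finger parallel gripper is mounted at the origin on the work surface. World frame = base frame: x ahead of the robot, y to its left, z up, the work surface at z = 0. Lengths are in m, angles in rad, forces in N, time in s.
With the tool pointing down it reaches from about 0.3 to 0.875 m from the base axis. Payload 6.4 kg.
Tool frame: the origin (TCP) lies midway between the tips of the shut fingers; the grasp point (between the pads) lies 19 mm behind it; z points along the fingers, y is the line along which they close (so a half turn about z gives the same grasp; the last joint's range is limited). The gripper opens to 85 mm and grips with 20 to 120 N. Pads are 22 mm wide; open, the fingers measure 114 mm over their backs; the gripper's body (76 mm by 85 mm) begins 54 mm behind the grasp point. The pads swing forward as they close: fully open they stand 13 mm farther back than shut.
Start: joints at [1.018, 0.181, 1.607, -0, 1.354, -0.206], TCP at [0.195, 0.541, 0.231] pointing down, gripper open.
Joint ranges: [-2.99, 2.99], [-0.89, 2.07], [0.3, 2.58], [-1.14, 4.28], [0, 2.63], [-3.12, 3.12]. Speed limits (rad/s): [2.57, 2.57, 3.01, 3.14, 3.14, 3.14].

### API

Orientations are given as a unit quaternion [w, x, y, z].
In Python, from bench import ctrl gives the robot as it stands. The module is installed in compiled form; this text tells all that it offers.
- The arm moves only by the tool move_arm, never from a script. Its argument "plan" is one flat list of numbers, 6 for each row, row after row: the shift along the world's x, y, z in units of 50 mm (1.0 is 50 mm), then the turn, a rotation vector about the world's x, y, z in rad. A call has 1 to 10 rows; each row is the pose to reach, as a shift and turn from the pose commanded when the call began; what a row does not reach only later rows make up. A row lasts 1/8 s, in which the tool goes at most 62.5 mm and 10.7 degrees, less where a joint would pass 70% of its speed; a pose out of reach is approached as far as the arm can. A call with a gripper value outside its range is refused whole. "grip" is the finger opening in mm, from 0 to 85.4, set as the call begins (left out, the last holds). The fingers move at their own pace and stop on an object; the grip force is fixed at half the most. Time passes only in rows, so rows that repeat a pose let the fingers close. It gives the time, the measured TCP pose, the force, the opening and the grip force at its end, in the units of the state.
- ctrl.get_obs(): the state, without advancing time (a new reading comes with each control period).
- ctrl.camera(name): name is "scene" or "top" or "wrist"; returns a dict with "pixels" (400x640x3 uint8, red, green, blue), "fx", "fy", "cx", "cy" (pixels), "origin" and "attitude" of the camera in the world. Camera axes: x right, y down, z forward; pixel columns grow to the right and rows downward; lengths in m; the calibration is good to about 2 mm. A picture is of the moment at which its call begins. There is no depth.
- ctrl.hand_in(): hands the job in; it is judged then, once.
The state is a dict: "time_s": time; "q": joint angles; "dq": joint speeds; "joint_efforts": joint torques, N m; "eef_pos": TCP position; "eef_rot": TCP orientation; "wrist_force": force on the tool from outside, world axes, zero at the start; "torque": the same for the moment, N m; "opening": opening from 0.0 (shut) to 1.0 (fully open); "grasp_force": force on a finger pad.
Only numpy, scipy, OpenCV 4.12 (cv2) and the standard library are available. Lean on these libraries where they do the work, as an engineer would, in place of code of your own. Each camera call takes 0.05 s, during which the arm holds its last target. There are 200 camera calls.

## Working session

There is one attempt and no reset: what is moved stays moved. The work goes in short steps, Python scripts to look and compute and a tool call to move; the robot and the scene stay as the last step left them, time stands still between calls to the robot, and variables do not carry over. Pictures are saved under pics/ and viewed, at most 10 in all, crops included, and the job is handed in when it is done.

Besides the shell and the picture viewer there is one more tool, called as name(argument=value, ...) on one line, values as JSON. move_arm: Moves the arm, as the interface text tells. Its arguments: {"type":"object","properties":{"plan":{"type":"array"},"grip":{"type":"number"}},"required":["plan"]}

```bash
mkdir -p pics; python3 - <<'E'
from bench import ctrl
import cv2
for n in ("top","scene"):
    c=ctrl.camera(n); cv2.imwrite(f"pics/{n}0.png",c["pixels"][:,:,::-1]); print(n,c["fx"],c["cx"],c["cy"],c["origin"],c["attitude"])
o=ctrl.get_obs(); print(o)
E
```

```text
top 420.97979273318566 319.015771817159 200.8761744819094 [ 0.45643363 -0.00994527  0.93419266] [ 0.04749834 -0.69567187  0.71594437 -0.03475948]
scene 436.97814665701327 319.62011825226386 199.55632029899115 [ 0.86945848 -0.46748585  0.67551124] [-0.3495457   0.89501094  0.2565551  -0.10465518]
{'time_s': 0.1, 'q': array([ 1.01772646e+00,  1.81483451e-01,  1.60795020e+00,  2.85129751e-05,
        1.35375991e+00, -2.06289792e-01]), 'dq': array([ 0.00063193,  0.00089177, -0.00259332,  0.00118287, -0.00121006,
       -0.00085355]), 'joint_efforts': array([ 3.32925320e-04, -4.45879841e+01, -3.52238309e+01, -2.89421469e-04,
        4.20362572e-03,  9.57641305e-06]), 'eef_pos': array([0.19512474, 0.54034381, 0.23044445]), 'eef_rot': array([-3.09594561e-04,  1.72525518e-01,  9.85004723e-01, -7.38288283e-04]), 'wrist_force': array([-0.28368014, -0.5188777 , -0.08273421]), 'torque': array([ 0.01266831, -0.00761712,  0.05485776]), 'grasp_force': 0.0, 'opening': 0.9984094185584977}
```

View pics/top0.png

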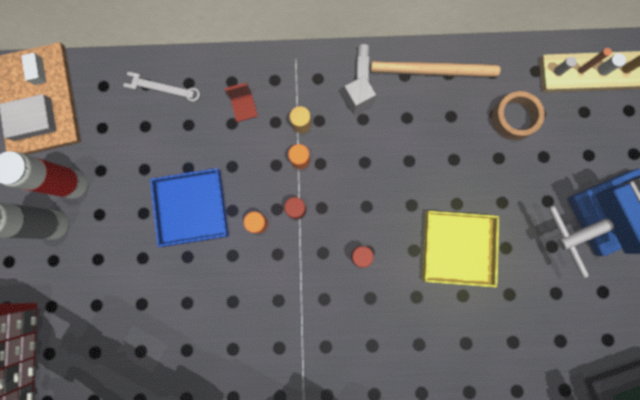

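View pics/scene0.png

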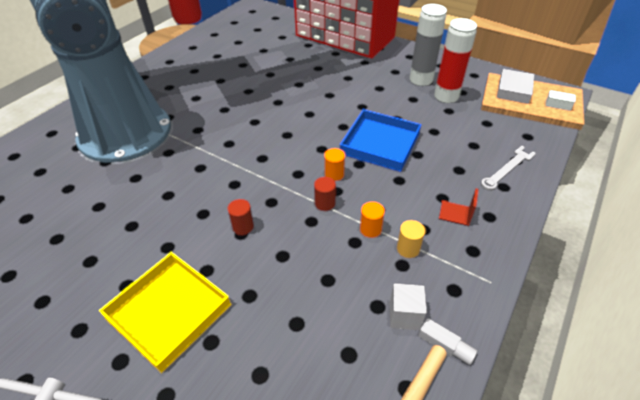

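The top view shows the primer bars at about (295,208) and (363,257). The blue tray is at (190,207) and the yellow one at (461,249). The orange and yellow look-alikes are at (254,222), (299,155) and (300,117). The scene view agrees with this.

```bash
cat > h.py <<'E'
from bench import ctrl
import cv2, numpy as np
from scipy.spatial.transform import Rotation as R
def cast(c,uv,z):
    q=c["attitude"]; d=R.from_quat([q[1],q[2],q[3],q[0]]).apply([(uv[0]-c["cx"])/c["fx"],(uv[1]-c["cy"])/c["fy"],1])
    o=np.array(c["origin"]); return o+d*(z-o[2])/d[2]
def blobs(c,lo,hi,amin=80):
    h=cv2.cvtColor(c["pixels"],cv2.COLOR_RGB2HSV); m=cv2.inRange(h,np.array(lo),np.array(hi))
    if lo[0]==0: m|=cv2.inRange(h,np.array([172,lo[1],lo[2]]),np.array([180,255,hi[2]]))
    return [k for k in cv2.findContours(m,cv2.RETR_EXTERNAL,cv2.CHAIN_APPROX_NONE)[0] if cv2.contourArea(k)>amin]
E
python3 - <<'E'
from h import *
for n in ("top","scene"):
    c=ctrl.camera(n)
    print(n)
    for nm,lo,hi,z in (("red",(0,110,50),(6,255,255),.06),("orange",(7,150,120),(19,255,255),.06),("blue",(105,170,60),(120,255,255),.03),("yellow",(24,150,100),(33,255,255),.03)):
        for k in blobs(c,lo,hi):
            r=cv2.minAreaRect(k)
            (u,v),rad=cv2.minEnclosingCircle(k)
            print(nm,np.round(r[0],1),np.round(r[1],1),round(r[2],1),cv2.contourArea(k),"top z",z,cast(c,r[0],z)[:2].round(4), "mid",cast(c,r[0],.03)[:2].round(4))
            if z==.03 and cv2.contourArea(k)>2000: print([cast(c,p,z)[:2].round(3).tolist() for p in cv2.boxPoints(r)])
# top-face colour of a bar
c=ctrl.camera("top");print(cv2.cvtColor(c["pixels"],cv2.COLOR_RGB2HSV)[196:224:2,295].tolist())
E
```

```text
top
red [ 17.8 307.7] [11.6 36.8] 85.2 268.5 top z 0.06 [0.3561 0.6305] mid [0.3526 0.6525]
red [362.  256.5] [19. 20.] 90.0 317.0 top z 0.06 [ 0.4412 -0.0807] mid [ 0.4407 -0.0832]
red [294.5 207. ] [20. 19.] 90.0 304.5 top z 0.06 [0.5475 0.056 ] mid [0.5507 0.0583]
red [ 56.  180.9] [40.6 32.2] 17.1 885.5 top z 0.06 [0.6183 0.563 ] mid [0.6239 0.5827]
red [241.  101.3] [36.6 22.9] 72.1 649.5 top z 0.06 [0.7802 0.1668] mid [0.7913 0.1728]
orange [255.  221.5] [19. 20.] 90.0 307.0 top z 0.06 [0.5196 0.1391] mid [0.5217 0.1442]
orange [298.5 156. ] [22. 19.] 90.0 323.0 top z 0.06 [0.6559 0.0452] mid [0.6627 0.0471]
blue [188.4 207.2] [68.5 67.1] 83.3 3880.5 top z 0.03 [0.557  0.2889] mid [0.557  0.2889]
[[0.626, 0.372], [0.639, 0.225], [0.49, 0.208], [0.477, 0.352]]
scene
red [240.2 216.9] [36.3 21.9] 80.0 651.0 top z 0.06 [ 0.4598 -0.1023] mid [ 0.4398 -0.0845]
red [458.1 205. ] [35.2 37.1] 8.1 644.5 top z 0.06 [0.792  0.1382] mid [0.7883 0.1678]
red [324.5 193. ] [21. 34.] 0.0 586.5 top z 0.06 [0.5607 0.0321] mid [0.5456 0.0564]
red [452.   68.2] [26.7 42.4] 14.9 906.5 top z 0.06 [0
[... 638 characters left out ...]
ue [625.   45.2] [51.3 94.5] 20.6 3338.5 top z 0.03 [0.984 1.038] mid [0.984 1.038]
[[0.917, 0.775], [0.912, 1.441], [1.067, 1.365], [1.036, 0.749]]
blue [218.  10.] [20. 36.] 90.0 322.5 top z 0.03 [-0.21   0.594] mid [-0.21   0.594]
yellow [165.5 306. ] [ 88.4 102.5] 45.0 8065.5 top z 0.03 [ 0.4581 -0.3003] mid [ 0.4581 -0.3003]
[[0.371, -0.365], [0.363, -0.195], [0.547, -0.234], [0.533, -0.384]]
yellow [412.  229.5] [17. 22.] 90.0 287.5 top z 0.03 [0.7363 0.0623] mid [0.7363 0.0623]
[[179, 62, 99], [3, 140, 158], [4, 144, 174], [4, 142, 172], [4, 141, 176], [4, 141, 175], [4, 142, 176], [4, 141, 176], [4, 140, 177], [4, 140, 175], [3, 144, 156], [2, 100, 94], [154, 19, 94], [138, 12, 107]]
```

move_arm(plan=[0.4,-0.5,0,0,0,-0.05,1.1,-1.5,0,0,0,-0.1,1.8,-2.5,0,0,0,-0.15,2.5,-3.5,-0.2,0,0,-0.2,3.3,-4.5,-0.5,0,0,-0.25,4.1,-5.5,-0.8,0,0,-0.3,4.8,-6.5,-1.1,0,0,-0.35,5.6,-7.6,-1.4,0,0,-0.4,6.4,-8.7,-1.7,0,0,-0.44,7.06,-9.68,-2,0,0,-0.44], grip=85)

```text
time_s: 1.5
eef_pos: [0.5389, 0.0706, 0.1358]
eef_rot: [0.0, 0.384, 0.923, 0.0]
wrist_force: [0.0, 1.3, -0.2]
opening: 0.998
grasp_force: 0.0
```

```bash
python3 - <<'E'
from h import *
c=ctrl.camera("wrist"); cv2.imwrite("pics/w1.png",c["pixels"][:,:,::-1])
o=ctrl.get_obs(); print(o["time_s"],o["eef_pos"],o["eef_rot"],o["wrist_force"])
for nm,lo,hi in (("red",(0,110,40),(6,255,255)),("orange",(7,150,120),(19,255,255))):
  for k in blobs(c,lo,hi,300):
    r=cv2.minAreaRect(k); print(nm,np.round(r[0]),np.round(r[1]),cast(c,r[0],.06).round(4))
E
```

```text
1.55 [0.54178409 0.06445998 0.13408786] [ 0.00144917  0.38514304  0.92285491 -0.00124505] [ 1.35574609 -6.14610588 -0.88414084]
red [598. 313.] [125.  54.] [0.7538 0.1662 0.06  ]
red [101. 251.] [57. 99.] [ 0.4475 -0.0645  0.06  ]
red [312. 223.] [72. 57.] [0.5426 0.0606 0.06  ]
orange [394. 304.] [57. 54.] [0.6346 0.0589 0.06  ]
orange [371. 117.] [66. 68.] [0.5186 0.1409 0.06  ]
```

View pics/w1.png

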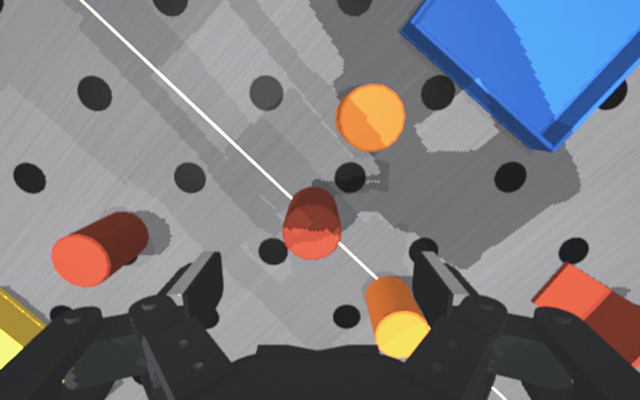

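The wrist view shows the bar at (312,220) centred between the fingers. The orange neighbours, at (371,117) and (394,330), are clear of both finger lines.

move_arm(plan=[0,0,-0.4,0,0,0,0,0,-0.8,0,0,0,0,0,-0.8,0,0,0,0,0,-0.8,0,0,0], grip=85)

```text
time_s: 2.05
eef_pos: [0.538, 0.0726, 0.0966]
eef_rot: [0.0, 0.383, 0.924, 0.0]
wrist_force: [-0.9, -0.5, 0.6]
opening: 0.997
grasp_force: 0.0
```

move_arm(plan=[0.2,-0.31,0,0,0,0,0.2,-0.31,0,0,0,0,0.2,-0.31,-0.5,0,0,0,0.2,-0.31,-1,0,0,0,0.2,-0.31,-1.4,0,0,0,0.2,-0.31,-1.6,0,0,0,0.2,-0.31,-1.6,0,0,0,0.2,-0.31,-1.6,0,0,0], grip=85)

```text
time_s: 3.05
eef_pos: [0.5485, 0.0569, 0.0169]
eef_rot: [0.001, 0.383, 0.924, 0.0]
wrist_force: [-0.4, 0.0, 1.1]
opening: 0.994
grasp_force: 0.0
```

move_arm(plan=[0,0,0,0,0,0,0,0,0,0,0,0,0,0,0,0,0,0,0,0,0,0,0,0,0,0,0,0,0,0,0,0,0,0,0,0,0,0,0,0,0,0,0,0,0,0,0,0], grip=20)

```text
time_s: 4.05
eef_pos: [0.5482, 0.0568, 0.0167]
eef_rot: [0.0, 0.383, 0.924, 0.0]
wrist_force: [-1.8, -1.1, 6.1]
opening: 0.499
grasp_force: 61.4
```

Gripped at 43 mm. Next I lift straight up and hold still to weigh it.

move_arm(plan=[0,0,0.3,0,0,0,0,0,0.9,0,0,0,0,0,1.6,0,0,0,0,0,2,0,0,0,0,0,2,0,0,0,0,0,2,0,0,0,0,0,2,0,0,0,0,0,2,0,0,0,0,0,2,0,0,0])

```text
time_s: 5.18
eef_pos: [0.5473, 0.057, 0.1154]
eef_rot: [-0.0, 0.383, 0.924, -0.0]
wrist_force: [-0.2, -0.2, -2.1]
opening: 0.5
grasp_force: 61.4
```

```bash
python3 - <<'E'
from h import *
w=[]
for i in range(5):
    c=ctrl.camera("wrist"); o=ctrl.get_obs(); w.append(o["wrist_force"])
print(np.round(w,2),o["eef_pos"],o["joint_efforts"],o["time_s"])
cv2.imwrite("pics/w2.png",c["pixels"][:,:,::-1])
# trays, top view
c=ctrl.camera("top")
for nm,lo,hi in (("blue",(105,170,60),(122,255,255)),("yellow",(22,100,100),(36,255,255))):
    for k in blobs(c,lo,hi,1500):
        r=cv2.minAreaRect(k); print(nm,np.round(r[0]),np.round(r[1]),round(r[2]),cast(c,r[0],.03).round(4))
E
```

```text
[[-0.61  0.16 -3.26]
 [-0.64 -0.66 -2.88]
 [-0.68 -0.69 -1.95]
 [-0.17 -0.18 -2.71]
 [-0.47  0.24 -3.05]] [0.54767297 0.05695398 0.11593979] [-4.09680099e-03 -4.56020916e+01 -3.20092535e+01 -1.14051203e-03
  9.62967388e-04 -2.75181964e-05] 5.425
blue [181. 209.] [67. 53.] 83 [0.5539 0.3043 0.03  ]
yellow [461. 248.] [75. 72.] 3 [ 0.4519 -0.2936  0.03  ]
```

View pics/w2.png

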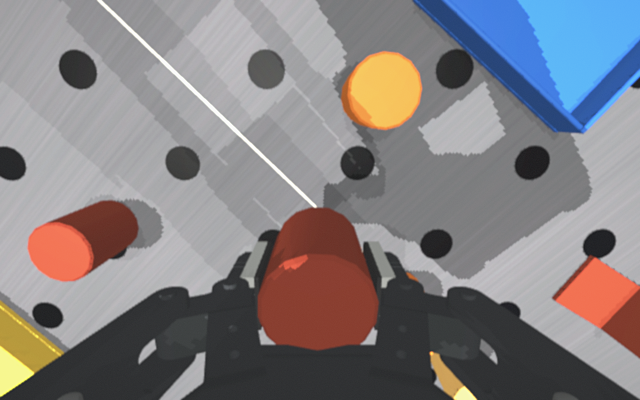

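The wrist view shows the bar held upright between the pads at (318,290). It weighs about 2.8 N (0.28 kg), so it is the aluminium one. The task names the steel bar first, so I set this one back, then weigh the other and place it first.

move_arm(plan=[0,0,-0.6,0,0,0,0,0,-1.2,0,0,0,0,0,-1.7,0,0,0,0,0,-1.9,0,0,0,0,0,-1.98,0,0,0,0,0,-1.98,0,0,0,0,0,-1.98,0,0,0])

```text
time_s: 6.35
eef_pos: [0.5485, 0.0569, 0.0179]
eef_rot: [0.001, 0.383, 0.924, 0.0]
wrist_force: [1.0, -0.5, -3.3]
opening: 0.499
grasp_force: 61.6
```

move_arm(plan=[0,0,0,0,0,0,0,0,0,0,0,0,0,0,0,0,0,0,0,0,0,0,0,0,0,0,0,0,0,0,0,0,0.6,0,0,0,0,0,1.4,0,0,0,0,0,2,0,0,0,0,0,2.2,0,0,0,0,0,2.2,0,0,0], grip=85)

```text
time_s: 7.6
eef_pos: [0.5478, 0.0569, 0.127]
eef_rot: [0.0, 0.383, 0.924, 0.0]
wrist_force: [-0.5, 0.1, -0.6]
opening: 0.994
grasp_force: 0.0
```

move_arm(plan=[-0.4,-0.5,0,0,0,0,-1,-1.3,0,0,0,0,-1.6,-2.1,0,0,0,0,-2.14,-2.78,0,0,0,0,-2.14,-2.78,0,0,0,0,-2.14,-2.78,0,0,0,0])

```text
time_s: 8.35
eef_pos: [0.4403, -0.0817, 0.126]
eef_rot: [-0.001, 0.384, 0.923, 0.0]
wrist_force: [0.5, 0.4, 0.3]
opening: 0.995
grasp_force: 0.0
```

```bash
python3 - <<'E'
from h import *
c=ctrl.camera("wrist"); cv2.imwrite("pics/w3.png",c["pixels"][:,:,::-1])
for nm,lo,hi in (("red",(0,110,40),(6,255,255)),):
  for k in blobs(c,lo,hi,300):
    r=cv2.minAreaRect(k); print(nm,np.round(r[0]),np.round(r[1]),cast(c,r[0],.03).round(4))
E
```

```text
red [317. 208.] [73. 60.] [ 0.4432 -0.0854  0.03  ]
red [554. 179.] [110.  65.] [0.5542 0.0581 0.03  ]
```

View pics/w3.png

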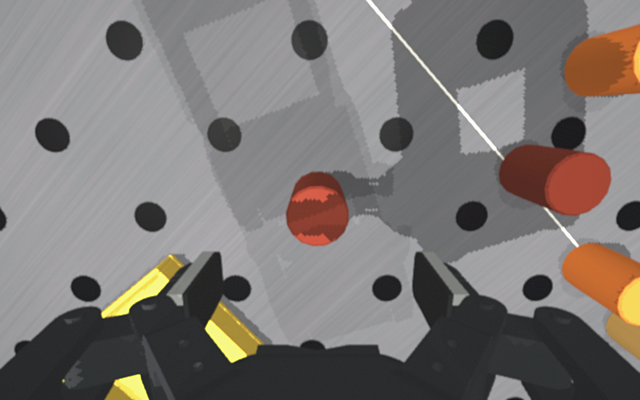

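The wrist view shows the second bar at (317,208), centred between the fingers. The first one stands upright at (554,179).

move_arm(plan=[0,0,-0.6,0,0,0,0,0,-1.2,0,0,0,0,0,-1.8,0,0,0,0,0,-2.18,0,0,0,0,0,-2.18,0,0,0,0,0,-2.18,0,0,0], grip=85)

```text
time_s: 9.15
eef_pos: [0.4413, -0.0816, 0.0184]
eef_rot: [0.0, 0.383, 0.924, 0.0]
wrist_force: [-0.2, -0.5, 0.4]
opening: 0.99
grasp_force: 0.0
```

move_arm(plan=[0,0,0,0,0,0,0,0,0,0,0,0,0,0,0,0,0,0,0,0,0,0,0,0,0,0,0,0,0,0,0,0,0,0,0,0,0,0,0,0,0,0,0,0,0,0,0,0], grip=20)

```text
time_s: 10.15
eef_pos: [0.441, -0.0824, 0.0188]
eef_rot: [0.0, 0.383, 0.924, -0.0]
wrist_force: [-3.0, -0.6, 7.1]
opening: 0.503
grasp_force: 60.2
```

move_arm(plan=[0,0,0.3,0,0,0,0,0,0.9,0,0,0,0,0,1.6,0,0,0,0,0,2.2,0,0,0,0,0,2.6,0,0,0,0,0,2.6,0,0,0,0,0,2.6,0,0,0,0,0,2.6,0,0,0,0,0,2.6,0,0,0])

```text
time_s: 11.28
eef_pos: [0.44, -0.0818, 0.147]
eef_rot: [-0.001, 0.383, 0.924, 0.0]
wrist_force: [-0.6, 0.8, -7.6]
opening: 0.496
grasp_force: 63.2
```

```bash
python3 - <<'E'
from h import *
w=[]
for i in range(4):
    c=ctrl.camera("wrist"); o=ctrl.get_obs(); w.append(o["wrist_force"])
print(np.round(w,2),o["eef_pos"],o["time_s"])
E
```

```text
[[ 0.83 -0.13 -7.31]
 [-0.39 -0.07 -7.65]
 [ 0.36 -0.47 -7.29]
 [-0.42 -0.92 -7.23]] [ 0.44052812 -0.08200081  0.1476655 ] 11.475
```

About 7.4 N (0.75 kg), so this is the steel bar. It goes to the blue tray at (0.557, 0.289).

move_arm(plan=[0.1,0.3,0,0,0,0,0.35,1.1,0,0,0,0,0.65,2.1,0,0,0,0,1,3.2,0,0,0,0,1.35,4.3,0,0,0,0,1.7,5.4,0,0,0,0,2,6.4,0,0,0,0,2.2,7.1,0,0,0,0,2.33,7.42,0,0,0,0,2.33,7.42,0,0,0,0])

```text
time_s: 12.72
eef_pos: [0.5568, 0.2902, 0.1474]
eef_rot: [-0.0, 0.382, 0.924, -0.0]
wrist_force: [-0.1, 0.3, -7.3]
opening: 0.497
grasp_force: 63.7
```

```bash
python3 - <<'E'
from h import *
c=ctrl.camera("top"); c2=ctrl.camera("scene")
cv2.imwrite("pics/ts.png",cv2.vconcat([c["pixels"][80:320,:,::-1],c2["pixels"][20:300,:,::-1]]))
print(ctrl.get_obs()["eef_pos"])
E
```

```text
[0.55660832 0.28838999 0.14741481]
```

View pics/ts.png

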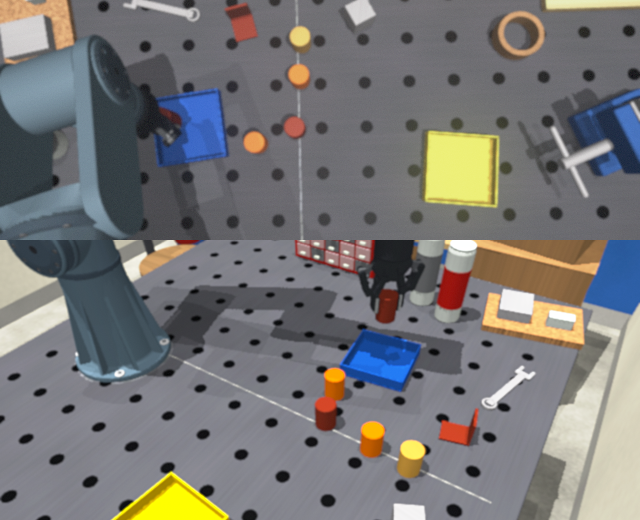

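The top view (upper half) and scene view (lower half) show the bar held above the blue tray, with the aluminium bar still at (294,127). I lower the steel bar and let go.

move_arm(plan=[0,0,-0.4,0,0,0,0,0,-1,0,0,0,0,0,-1.6,0,0,0,0,0,-2.1,0,0,0,0,0,-2.35,0,0,0,0,0,-2.47,0,0,0,0,0,-2.47,0,0,0,0,0,-2.47,0,0,0])

```text
time_s: 13.82
eef_pos: [0.5581, 0.2892, 0.0256]
eef_rot: [0.001, 0.383, 0.924, 0.001]
wrist_force: [-0.7, -0.6, -7.3]
opening: 0.498
grasp_force: 63.6
```

move_arm(plan=[0,0,0,0,0,0,0,0,0,0,0,0,0,0,0,0,0,0,0,0,0,0,0,0,0,0,0,0,0,0,0,0,0.5,0,0,0,0,0,1.3,0,0,0,0,0,2.1,0,0,0,0,0,2.5,0,0,0,0,0,2.5,0,0,0], grip=70)

```text
time_s: 15.08
eef_pos: [0.5581, 0.2893, 0.1508]
eef_rot: [0.001, 0.383, 0.924, 0.001]
wrist_force: [0.2, 0.6, -0.2]
opening: 0.817
grasp_force: 0.0
```

move_arm(plan=[0,-0.7,0,0,0,0,-0.1,-1.6,0,0,0,0,-0.1,-2.6,0,0,0,0,-0.15,-3.6,0,0,0,0,-0.2,-4.4,0,0,0,0,-0.2,-4.65,0,0,0,0,-0.2,-4.65,0,0,0,0,-0.2,-4.65,0,0,0,0], grip=85)

```text
time_s: 16.08
eef_pos: [0.5468, 0.0577, 0.1488]
eef_rot: [-0.001, 0.383, 0.924, 0.0]
wrist_force: [-0.9, 0.2, -0.4]
opening: 0.995
grasp_force: 0.0
```

```bash
python3 - <<'E'
from h import *
c=ctrl.camera("wrist"); c2=ctrl.camera("scene")
for k in blobs(c,(0,110,40),(6,255,255),300):
    r=cv2.minAreaRect(k); print(np.round(r[0]),np.round(r[1]),cast(c,r[0],.03).round(4))
cv2.imwrite("pics/ws.png",cv2.vconcat([c["pixels"][:300,:,::-1],c2["pixels"][20:300,:,::-1]]))
print(ctrl.get_obs()["eef_pos"])
E
```

```text
[594. 292.] [120.  57.] [0.7914 0.1726 0.03  ]
[318. 202.] [65. 55.] [0.5511 0.0543 0.03  ]
[555.  12.] [25. 92.] [0.5718 0.2771 0.03  ]
[0.54701319 0.05772899 0.14915644]
```

View pics/ws.png

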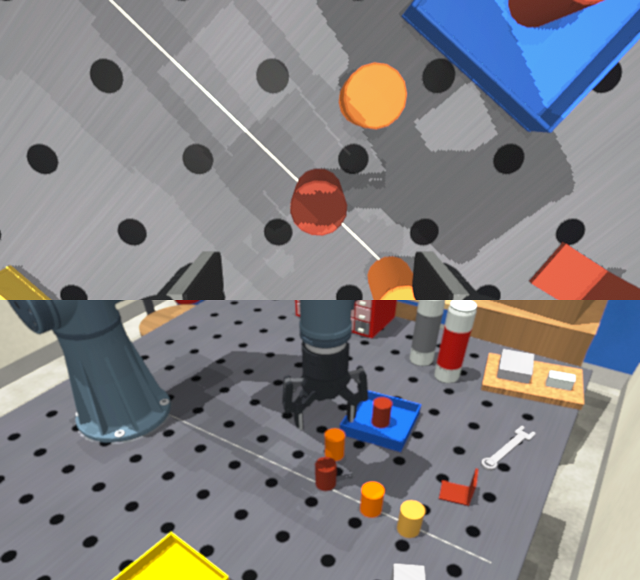

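The wrist view (upper half) shows the aluminium bar upright at (318,202). The scene view (lower half) shows the steel bar standing in the blue tray at (382,412).

move_arm(plan=[0,0,-0.6,0,0,0,0,0,-1.2,0,0,0,0,0,-1.8,0,0,0,0,0,-2.4,0,0,0,0,0,-2.64,0,0,0,0,0,-2.64,0,0,0,0,0,-2.64,0,0,0], grip=85)

```text
time_s: 17.05
eef_pos: [0.5483, 0.0566, 0.0187]
eef_rot: [0.001, 0.383, 0.924, 0.0]
wrist_force: [0.1, -0.0, 1.2]
opening: 0.996
grasp_force: 0.0
```

move_arm(plan=[0,0,0,0,0,0,0,0,0,0,0,0,0,0,0,0,0,0,0,0,0,0,0,0,0,0,0,0,0,0,0,0,0,0,0,0,0,0,0,0,0,0,0,0,0,0,0,0], grip=20)

```text
time_s: 18.05
eef_pos: [0.5479, 0.0564, 0.0184]
eef_rot: [0.001, 0.383, 0.924, 0.0]
wrist_force: [-1.1, 0.1, 6.2]
opening: 0.502
grasp_force: 60.9
```

move_arm(plan=[0,0,0.3,0,0,0,0,0,0.9,0,0,0,0,0,1.6,0,0,0,0,0,2.2,0,0,0,0,0,2.6,0,0,0,0,0,2.6,0,0,0,0,0,2.6,0,0,0])

```text
time_s: 18.92
eef_pos: [0.5463, 0.0565, 0.1466]
eef_rot: [-0.001, 0.383, 0.924, -0.0]
wrist_force: [-0.5, -0.5, -2.9]
opening: 0.502
grasp_force: 61.4
```

move_arm(plan=[-0.1,-0.3,0,0,0,0,-0.3,-1.1,0,0,0,0,-0.55,-2.1,0,0,0,0,-0.85,-3.2,0,0,0,0,-1.15,-4.3,0,0,0,0,-1.4,-5.3,0,0,0,0,-1.65,-6.2,0,0,0,0,-1.8,-6.8,0,0,0,0,-1.88,-7.03,0,0,0,0,-1.88,-7.03,0,0,0,0])

```text
time_s: 20.18
eef_pos: [0.4522, -0.2952, 0.1467]
eef_rot: [-0.001, 0.384, 0.923, 0.0]
wrist_force: [-0.1, 0.3, -2.1]
opening: 0.5
grasp_force: 61.7
```

move_arm(plan=[0,0,-0.4,0,0,0,0,0,-1,0,0,0,0,0,-1,0,0,0,0,0,-1,0,0,0])

```text
time_s: 20.68
eef_pos: [0.4537, -0.2945, 0.0982]
eef_rot: [0.0, 0.383, 0.924, -0.0]
wrist_force: [-0.4, 0.1, -2.1]
opening: 0.499
grasp_force: 61.7
```

```bash
python3 - <<'E'
from h import *
c=ctrl.camera("top"); c2=ctrl.camera("scene")
cv2.imwrite("pics/ts2.png",cv2.vconcat([c["pixels"][80:320,:,::-1],c2["pixels"][50:400,:,::-1]]))
print(ctrl.get_obs()["eef_pos"])
E
```

```text
[ 0.45406855 -0.29531857  0.09887695]
```

View pics/ts2.png

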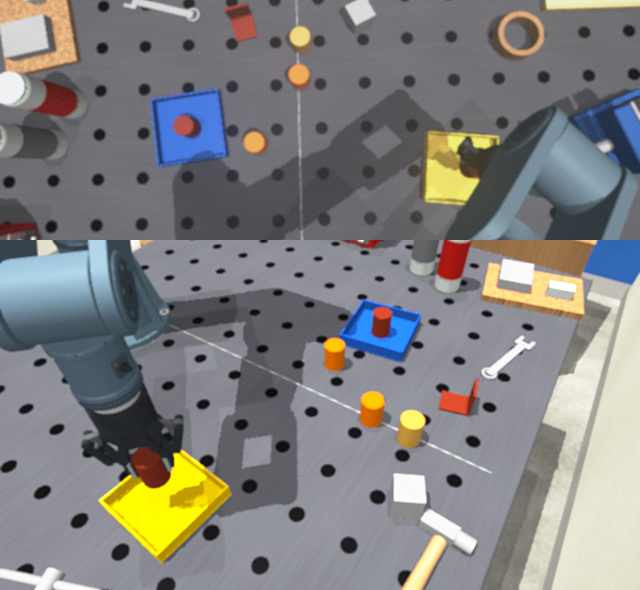

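The top view (upper half) shows the steel bar upright in the blue tray at (186,125) and the held bar over the yellow tray at about (468,168). The arm is clear of the clamp.

move_arm(plan=[0,0,-0.5,0,0,0,0,0,-1,0,0,0,0,0,-1.35,0,0,0,0,0,-1.5,0,0,0,0,0,-1.5,0,0,0,0,0,-1.5,0,0,0])

```text
time_s: 21.52
eef_pos: [0.4537, -0.2956, 0.0231]
eef_rot: [0.001, 0.383, 0.924, -0.0]
wrist_force: [0.1, 0.0, -2.5]
opening: 0.498
grasp_force: 62.0
```

move_arm(plan=[0,0,0,0,0,0,0,0,0,0,0,0,0,0,0,0,0,0,0,0,0,0,0,0,0,0,0,0,0,0,0,0,0.5,0,0,0,0,0,1.3,0,0,0,0,0,2.1,0,0,0,0,0,2.9,0,0,0,0,0,3.2,0,0,0], grip=70)

```text
time_s: 22.78
eef_pos: [0.4541, -0.296, 0.1851]
eef_rot: [0.002, 0.383, 0.924, -0.001]
wrist_force: [-0.1, 0.4, -0.2]
opening: 0.819
grasp_force: 0.0
```

move_arm(plan=[0,0.6,0,0,0,0,0,1.6,0,0,0,0,0,2.6,0,0,0,0,0,3.4,0,0,0,0,0,4,0,0,0,0,0,4,0,0,0,0,0,4,0,0,0,0])

```text
time_s: 23.65
eef_pos: [0.453, -0.0954, 0.1819]
eef_rot: [-0.0, 0.383, 0.924, -0.0]
wrist_force: [-1.0, 0.1, -0.3]
opening: 0.824
grasp_force: 0.0
```

```bash
python3 - <<'E'
from h import *
c=ctrl.camera("top"); c2=ctrl.camera("scene")
cv2.imwrite("pics/ts3.png",cv2.vconcat([c["pixels"][80:320,:,::-1],c2["pixels"][50:400,:,::-1]]))
E
```

```text
(no output)
```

View pics/ts3.png

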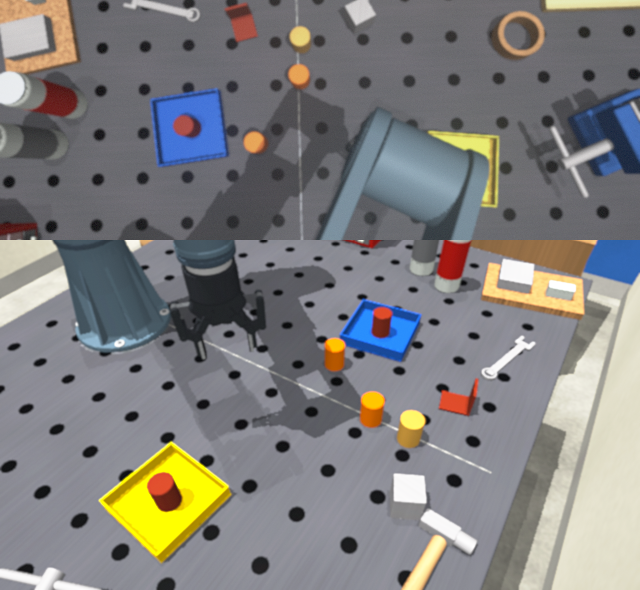

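The scene view shows both bars standing upright and free, one in the blue tray at (382,322) and one in the yellow tray at (164,491). The gripper is clear of both.

```bash
python3 -c "
from bench import ctrl
print(ctrl.hand_in())"
```

```text
the job is handed in; nothing more can be done
None
```

The steel bar (about 7.4 N in the grip) stands upright in the blue tray and the aluminium bar (about 2.8 N) in the yellow tray; both are released, and the job was handed in at about 24 s with no verdict returned.

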